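# Close the sugar tin with its nested lids and lift the outer lid away

### The arm

A 7-joint arm with a two-finger parallel gripper is mounted at the origin on the work surface. World frame = base frame: x ahead of the robot, y to its left, z up, the work surface at z = 0. Lengths are in m, angles in rad, forces in N, time in s.
With the tool pointing down it reaches from about 0.375 to 0.925 m from the base axis. Payload 3.1 kg.
Tool frame: the origin (TCP) lies at the very end of the fingers, on their centre line; the grasp point (between the pads) lies 19 mm behind it; z points along the fingers, y is the line along which they close (so a half turn about z gives the same grasp; the last joint's range is limited). The gripper opens to 85 mm and grips with 20 to 120 N. Pads are 22 mm wide; open, the fingers measure 114 mm over their backs; the gripper's body (76 mm by 85 mm) begins 54 mm behind the grasp point. The pads swing forward as they close: fully open they stand 13 mm farther back than shut.
Start: joints at [-1.225, 0.383, 0.044, 1.598, -0.018, 1.161, -0.05], TCP at [0.279, 0.587, 0.231] pointing down, gripper open.
Joint ranges: [-2.61, 2.61], [-0.41, 2.15], [-1.48, 1.57], [0, 2.5], [-1.57, 4.71], [0.05, 1.97], [-2.85, 2.85]. Speed limits (rad/s): [2.79, 2.79, 3.14, 3.14, 3.14, 3.14, 3.14].

### API

Orientations are given as a unit quaternion [x, y, z, w].
In Python, from cell import sense, snapshot, finish_job gives the robot as it stands.
- The arm moves only by the shell command python3 -m handwheel 'ROWS' [FORCE]. ROWS is JSON, a list of rows, each an object with "xyz": the shift along the tool's x, y, z in m, a list of three; "yaw": the turn about the tool's z in rad; "gripper": the closure, from 0 (fully open) to 1 (shut). In form: [{"xyz": [dx, dy, dz], "yaw": yaw, "gripper": gripper}, ...]. A call has 1 to 12 rows; each row shifts and turns the commanded pose from where the row before left it, along the tool's axes as they then stand; what a row does not reach is not made up. A row lasts 1/8 s, in which the tool goes at most 62.5 mm and 10.7 degrees, less where a joint would pass 70% of its speed; a pose out of reach is approached as far as the arm can. A call is refused whole if a number of a shift passes 0.0625 or a number of a turn 0.188, either way. A call with a gripper value outside its range is refused whole. The fingers move at their own pace and stop on an object; FORCE is the grip in N (left out, the last holds). Time passes only in rows, so rows that do not move let the fingers close. It gives the time, the measured TCP pose, the force, the opening and the grip force at its end, in the units of the state.
- sense(): the state, without advancing time (a new reading comes with each control period).
- snapshot(name): name is "side" or "top"; returns a dict with "frame" (400x640x3 uint8, blue, green, red), "K" (3x3 intrinsics, pixels), "origin" and "rotation" of the camera in the world. Camera axes: x right, y down, z forward; pixel columns grow to the right and rows downward; lengths in m; the calibration is good to about 2 mm. A picture is of the moment at which its call begins. There is no depth.
- finish_job(): hands the job in; it is judged then, once.
The state is a dict: "clock": time; "joint_pos": joint angles; "qd": joint speeds; "joint_efforts": joint torques, N m; "eef_pos": TCP position; "eef_rot": TCP orientation; "ft_force": force on the tool from outside, world axes, zero at the start; "ft_torque": the same for the moment, N m; "width": finger opening in m; "grasp_force": force on a finger pad.
Only numpy, scipy, OpenCV 4.12 (cv2) and the standard library are available. Lean on these libraries where they do the work, as an engineer would, in place of code of your own. Each camera call takes 0.05 s, during which the arm holds its last target. There are 200 camera calls.

### The job

The sugar tin stands open with the sugar tongs straddling its rim: take the tongs off and hang them astride the rail above the white baskets, left hanging free. Then take the nested pair of lids off the cork trivet together by the wooden knob, lower it gently onto the tin until the inner lid is fully home, let go, and lift the outer lid alone by its collar, leaving the inner lid seated. Finish while still holding the outer lid level, straight above the tin and entirely higher than the top of the knob; do not shove the tin or disturb the teapot, glasses, jar and spoon.

Things in the scene. Friction and masses are not known exactly. Their poses are not given: they have to be found in the camera images.
- tin_rim (a point): Centre of the round mouth of the sugar tin, at rim height. Plain steel tin, loose, about 1.2 kg, 120 mm outside diameter, 90 mm tall (this point is 90 mm above the table), wall 4 mm, mouth 112 mm inside. It starts open. z up. The tin and the cork trivet may be in either of two places.
- tongs_mid (a point): Centre, half-way up the arms, of the steel sugar tongs: a rigid inverted U (it does not flex), loose. Two arms 14 mm wide (along y), 3 mm thick, stand apart along x: 24 mm between inner faces, 30 mm over outer faces (pinch along x). z up. At the start they straddle the tin's rim, one arm inside, one outside, x pointing radially.
- tongs_seat (a point): Middle of the underside of the tongs' bow, the face that rests on a rim or rail, 29 mm above tongs_mid along the tongs' z; the bow's top is 4 mm higher. Axes as for tongs_mid.
- rail_mid (a point): Middle of the axis of the straight round steel rail, 10 mm diameter, over the upper of two stacked white baskets (fixed, 240 x 160 mm). x runs along the rail, y horizontally across, z up. The axis is 235 mm above the table, free for 105 mm to either side between end uprights that rise 10 mm above it; the basket's rim is 70 mm below it.
- inner_knob (a point): Centre of the inner lid's wooden knob: upright cylinder, 20 mm diameter, 20 mm tall, on a 10 mm thick stem. z up. When the lid is home its flange rests on the tin's rim and this point is 61 mm above the rim. At the start it stands on the trivet with the outer lid nested on its flange: lifted by this knob, both lids come together.
- outer_collar (a point): Centre of the outer lid's collar, its grip: upright steel tube round the knob's stem, 48 mm outside diameter, 40 mm inside, 24 mm tall. z up. The lid's disc has its top 12 mm and its underside 16 mm below this point. When nested this point lies 41 mm below inner_knob, and the knob's underside is 19 mm above the collar's top.
- trivet: Cork trivet, fixed, 170 mm diameter, 8 mm thick; origin at the centre of its underside. The lids stand on it.
- tin: The sugar tin; origin at the centre of its underside, 90 mm below tin_rim.
- tongs: The sugar tongs, about 60 g; origin at tongs_seat. The arms hang 64 mm down from the bow's underside, claws included.
- inner_lid: The inner lid, loose, aluminium, round, about 160 g; origin at the centre of the plug's underside, 75 mm below inner_knob. Plug 106 mm diameter (98 mm for its lowest 5 mm), 14 mm deep; above it a flange 122 mm diameter, 4 mm thick.
- outer_lid: The outer lid, loose, steel, round, about 180 g; origin 34 mm below outer_collar. Disc 138 mm diameter, 4 mm thick, with a skirt whose lower edge is 25 mm below outer_collar.
- teapot: Bystander: white ceramic teapot, 144 mm in diameter, 144 mm tall, spout to its +y reaching 125 mm from its axis; origin at the centre of its underside.
- glass_a: Bystander: tea glass, 60 mm in diameter, 90 mm tall; origin at the centre of its underside.
- glass_b: Bystander: tea glass, 60 mm in diameter, 90 mm tall; origin at the centre of its underside.
- glass_c: Bystander: tea glass, 60 mm in diameter, 90 mm tall; origin at the centre of its underside.
- jam_jar: Bystander: jam jar, 68 mm in diameter, 85 mm tall; origin at the centre of its underside.
- teaspoon: Bystander: steel teaspoon lying flat, 140 mm long along its x.
There are look-alikes about, which are no part of the job. What is meant by the outer_lid is not yellow, and is the larger of those in its own colour.

How it is judged:
By the outcome, as a careful person would: the job done as asked, in the order asked, and still so for the second after the job is handed in, while the arm keeps its last pose, push and grip.
It also fails if it takes over 62 s, if anything falls off the work surface, if the arm or the gripper's body presses on something with over 40 N, if the wrist force passes 120 N, or if a joint passes its speed limit or range.

## Working session

There is one attempt and no reset: what is moved stays moved. The work goes in short steps, Python scripts to look and compute and a shell command to move; the robot and the scene stay as the last step left them, time stands still between calls to the robot, and variables do not carry over. Pictures are saved under pics/ and viewed, at most 10 in all, crops included, and the job is handed in when it is done.

```bash
mkdir -p pics; python3 - <<'E'
from cell import sense,snapshot
import cv2,numpy as np
s=sense();print({k:np.round(v,3).tolist() for k,v in s.items()})
for n in("side","top"):
    d=snapshot(n);cv2.imwrite(f"pics/{n}0.png",d["frame"]);np.savez(f"{n}0.npz",**d)
    print(n,d["K"].tolist() if hasattr(d["K"],'tolist') else d["K"],np.round(d["origin"],3),np.round(d["rotation"],3).tolist())
E
```

```text
{'clock': 0.0, 'joint_pos': [-1.225, 0.384, 0.044, 1.6, -0.018, 1.161, -0.05], 'qd': [0.001, 0.001, -0.002, -0.002, 0.0, -0.001, -0.0], 'joint_efforts': [-0.0, -43.347, 1.024, -24.952, 0.011, 0.011, -0.0], 'eef_pos': [0.279, 0.586, 0.23], 'eef_rot': [0.22, 0.975, -0.001, -0.0], 'ft_force': [0.272, 0.002, -0.268], 'ft_torque': [-0.03, 0.019, 0.014], 'grasp_force': 0.0, 'width': 0.085}
side [[427.27778894835063, 0.0, 319.09748871326246], [0.0, 427.27778894835063, 201.6289156001833], [0.0, 0.0, 1.0]] [0.373 0.734 0.997] [-0.109, 0.929, -0.352, 0.044]
top [[511.9514062723311, 0.0, 324.1171269558837], [0.0, 511.9514062723311, 200.8942368100484], [0.0, 0.0, 1.0]] [0.347 0.019 1.593] [0.709, -0.701, 0.053, -0.048]
```

View pics/side0.png

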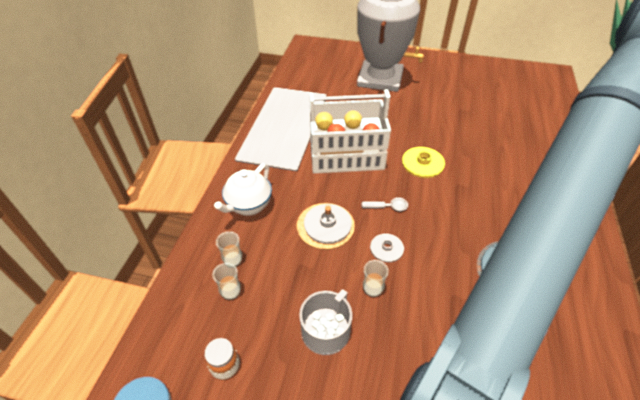

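View pics/top0.png

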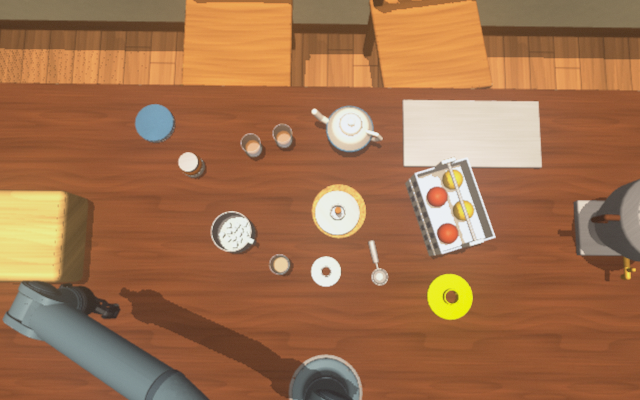

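The side view shows the tin at (326,322) with tongs at (341,296), the lids on the trivet at (327,222), and the rail at about (312..388, 98). In the top view the tin is at (233,232), the tongs at (250,241), the lids at (338,211), and the rail runs from (447,165) to (480,240). I'll enlarge these areas to pick points.

```bash
cat > h.py <<'E'
import numpy as np,cv2
from scipy.spatial.transform import Rotation as R
def cam(d):
    return np.array(d["K"]),np.array(d["origin"]),R.from_quat(d["rotation"]).as_matrix()
def ray(d,p):
    K,o,M=cam(d); v=M@np.linalg.solve(K,[p[0],p[1],1]); return o,v/np.linalg.norm(v)
def plane(d,p,z):
    o,v=ray(d,p); return o+v*(z-o[2])/v[2]
def proj(d,X):
    K,o,M=cam(d); q=K@(M.T@(np.array(X)-o)); return q[:2]/q[2]
def tri(d1,p1,d2,p2):
    A=[];b=[]
    for d,p in((d1,p1),(d2,p2)):
        o,v=ray(d,p);P=np.eye(3)-np.outer(v,v);A.append(P);b.append(P@o)
    return np.linalg.lstsq(np.vstack(A),np.hstack(b),rcond=None)[0]
def load(n): return dict(np.load(n))
def crop(im,x,y,w,h,k): return cv2.resize(im[y:y+h,x:x+w],None,fx=k,fy=k,interpolation=cv2.INTER_CUBIC)
E
python3 - <<'E'
from h import *
s=load("side0.npz");t=load("top0.npz")
a=np.hstack([crop(t["frame"],205,205,66,50,6),crop(t["frame"],400,150,66+34,50*100//66,3.96)[:300,:396]])
b=np.hstack([crop(s["frame"],290,280,66,50,6),crop(s["frame"],300,85,100,75,3.96)[:300,:396]])
cv2.imwrite("pics/m0.png",np.vstack([a[:297],b[:297]]))
print(proj(t,[.279,.587,.23]),proj(s,[.279,.587,.23]))
E
```

```text
Traceback (most recent call last):
ValueError: all the input array dimensions except for the concatenation axis must match exactly, but along dimension 0, the array at index 0 has size 300 and the array at index 1 has size 297
```

```bash
python3 - <<'E'
from h import *
s=load("side0.npz");t=load("top0.npz")
f=lambda im,x,y,w,h:cv2.resize(im[y:y+h,x:x+w],(400,300),interpolation=cv2.INTER_CUBIC)
a=np.hstack([f(t["frame"],205,205,60,45),f(t["frame"],400,155,120,90)])
b=np.hstack([f(s["frame"],290,282,80,60),f(s["frame"],300,80,120,90)])
cv2.imwrite("pics/m0.png",np.vstack([a,b]))
print(proj(t,[.279,.587,.23]),proj(s,[.279,.587,.23]))
E
```

```text
[102.34976816 298.94052127] [403.47502543 474.61458554]
```

View pics/m0.png

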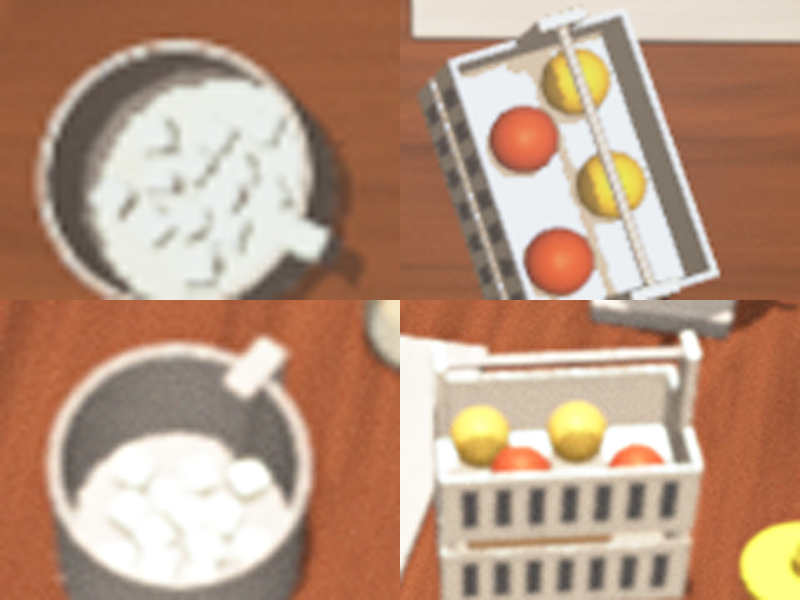

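The tin's rim spans (210..., 211...) in the top view, with the bow at top (250.4,241.3) and side (341.2,295.6). The rail runs top (448.6,162.5)–(475,241.4), and side (315,98.6)–(385.5,94.1).

```bash
python3 - <<'E'
from h import *
s=load("side0.npz");t=load("top0.npz");r=lambda v:np.round(v,4)
def circ(P):
    P=np.array(P)[:,:2];A=np.c_[2*P,np.ones(len(P))];q=np.linalg.lstsq(A,(P**2).sum(1),rcond=None)[0]
    return r(q[:2]),r(np.sqrt(q[2]+q[0]**2+q[1]**2))
print("rim t",circ([plane(t,p,.09) for p in [(210.4,230.8),(231.25,211),(244,216.25),(216.25,245.5)]]))
print("rim s",circ([plane(s,p,.09) for p in [(299.6,312),(325,291),(352.4,314),(326,339)]]))
print("bow",r(tri(t,(250.4,241.3),s,(341.2,295.6))),r(plane(t,(250.4,241.3),.094)),r(plane(s,(341.2,295.6),.094)))
for p in[(448.6,162.5),(475,241.4)]:print("rail t",r(plane(t,p,.237)))
for p in[(315,98.6),(385.5,94.1)]:print("rail s",r(plane(s,p,.237)))
# lid disc: grey/white mask
for d,n,(x,y,w,h) in((t,"t",(308,180,62,60)),(s,"s",(294,198,66,50))):
    c=cv2.cvtColor(d["frame"][y:y+h,x:x+w],cv2.COLOR_BGR2HSV)
    m=((c[...,1]<60)&(c[...,2]>120)).astype(np.uint8)
    k=max(cv2.findContours(m,0,2)[0],key=cv2.contourArea)[:,0]
    P=[plane(d,(u+x,v+y),.030) for u,v in cv2.convexHull(k)[:,0]]
    print("lid",n,circ(P),len(P))
    b=((c[...,0]>5)&(c[...,0]<20)&(c[...,1]>110)&(c[...,2]<200)).astype(np.uint8)
    b[:8]=0;b[-12:]=0;b[:,:16]=0;b[:,-16:]=0
    nn,l,st,ce=cv2.connectedComponentsWithStats(b)
    print([(st[i][4],r(ce[i]+[x,y])) for i in range(1,nn) if st[i][4]>3])
cv2.imwrite("pics/m1.png",np.hstack([cv2.resize(t["frame"][185:240,305:371],(400,333),interpolation=2),cv2.resize(s["frame"][195:250,294:360],(400,333),interpolation=2)]))
E
```

```text
rim t (array([0.4722, 0.2849]), np.float64(0.0585))
rim s (array([0.4686, 0.2857]), np.float64(0.0603))
bow [0.4437 0.2262 0.0811] [0.4419 0.2244 0.094 ] [0.4436 0.2333 0.094 ]
rail t [ 0.6518 -0.3251  0.237 ]
rail t [ 0.4389 -0.39    0.237 ]
rail s [ 0.6429 -0.3218  0.237 ]
rail s [ 0.4388 -0.3936  0.237 ]
lid t (array([ 0.5378, -0.0296]), np.float64(0.0682)) 26
[]
lid s (array([ 0.536 , -0.0265]), np.float64(0.0707)) 26
[(np.int32(13), array([327.3846, 211.8462]))]
```

View pics/m1.png

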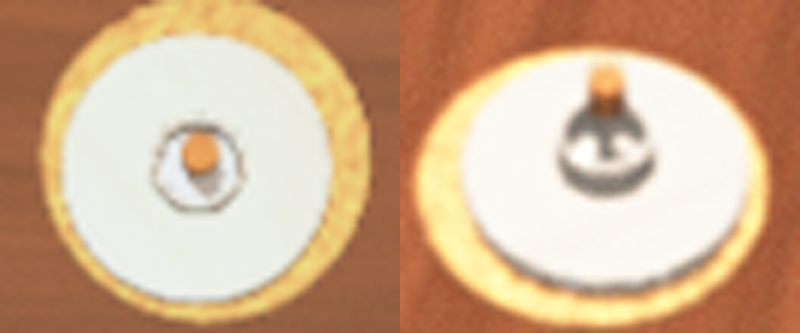

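```bash
python3 - <<'E'
from h import *
s=load("side0.npz");t=load("top0.npz");c=np.array([.4705,.2855])
o,v=ray(s,(325,309))
for z in np.arange(.0,.09,.01): print(z.round(2),np.linalg.norm(plane(s,(325,309),z)[:2]-c).round(4),end="; ")
print(plane(t,(338,209.7),.093),plane(s,(294+205/6.06,195+72/6.06),.093))
E
python3 -m handwheel '[{"xyz":[-0.0335,-0.028,0],"yaw":0,"gripper":0.4},{"xyz":[-0.0335,-0.028,0],"yaw":0,"gripper":0.4},{"xyz":[-0.0335,-0.028,0],"yaw":0,"gripper":0.4},{"xyz":[-0.0335,-0.028,0],"yaw":0,"gripper":0.4},{"xyz":[-0.0335,-0.028,0],"yaw":0,"gripper":0.4},{"xyz":[-0.0335,-0.028,0],"yaw":0,"gripper":0.4},{"xyz":[-0.0335,-0.028,0],"yaw":0,"gripper":0.4},{"xyz":[-0.0335,-0.028,0],"yaw":0,"gripper":0.4},{"xyz":[-0.0335,-0.028,0],"yaw":0,"gripper":0.4},{"xyz":[0,0,0],"yaw":0,"gripper":0.4}]' 30
```

```text
0.0 0.0588; 0.01 0.0536; 0.02 0.0484; 0.03 0.0432; 0.04 0.038; 0.05 0.0328; 0.06 0.0276; 0.07 0.0224; 0.08 0.0172; [ 0.5378865  -0.03098416  0.093     ] [ 0.53564945 -0.03048996  0.093     ]
clock: 1.35
eef_pos: [0.4447, 0.2251, 0.2309]
eef_rot: [0.224, 0.975, -0.001, 0.0]
ft_force: [-0.2, -0.1, 0.6]
width: 0.0512
grasp_force: 0.0
```

```bash
python3 -m handwheel '[{"xyz":[0.003,0.003,0.05],"yaw":0,"gripper":0.4},{"xyz":[0,0,0.05],"yaw":0,"gripper":0.4},{"xyz":[0,0,0.035],"yaw":0,"gripper":0.4},{"xyz":[0,0,0.015],"yaw":0,"gripper":0.4},{"xyz":[0,0,0.015],"yaw":0,"gripper":0.4},{"xyz":[0,0,0],"yaw":0,"gripper":0.4}]'
python3 - <<'E'
from h import *
from cell import snapshot
s=snapshot("side");t=snapshot("top")
cv2.imwrite("pics/m2.png",np.hstack([cv2.resize(t["frame"][190:260,190:290],(400,280),interpolation=2),cv2.resize(s["frame"][270:340,280:380],(400,280),interpolation=2)]))
E
```

```text
clock: 2.1
eef_pos: [0.4416, 0.2342, 0.066]
eef_rot: [0.22, 0.976, -0.0, -0.0]
ft_force: [-0.5, -0.9, 1.0]
width: 0.051
grasp_force: 0.0
```

View pics/m2.png

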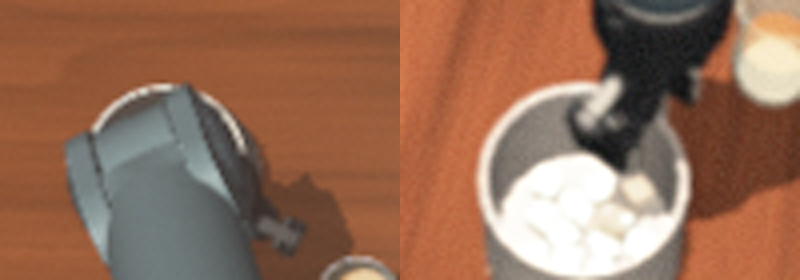

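The view shows one finger inside the tin and one outside it, with nothing touched. I'll shift about 5 mm outward and close gently.

```bash
python3 -m handwheel '[{"xyz":[-0.003,-0.004,0],"yaw":0,"gripper":0.4},{"xyz":[0,0,0],"yaw":0,"gripper":0.5},{"xyz":[0,0,0],"yaw":0,"gripper":0.55},{"xyz":[0,0,0],"yaw":0,"gripper":0.6},{"xyz":[0,0,0],"yaw":0,"gripper":0.65},{"xyz":[0,0,0],"yaw":0,"gripper":0.7},{"xyz":[0,0,0],"yaw":0,"gripper":0.8},{"xyz":[0,0,0],"yaw":0,"gripper":0.8}]' 30
```

```text
clock: 3.2
eef_pos: [0.443, 0.2295, 0.0666]
eef_rot: [0.22, 0.976, 0.0, 0.0]
ft_force: [0.6, 0.2, 3.1]
width: 0.0295
grasp_force: 30.5
```

```bash
python3 -m handwheel '[{"xyz":[0,0,-0.02],"yaw":0,"gripper":0.8},{"xyz":[0,0,-0.04],"yaw":0,"gripper":0.8},{"xyz":[0,0,-0.05],"yaw":0,"gripper":0.8},{"xyz":[0,0,-0.05],"yaw":-0.15,"gripper":0.8},{"xyz":[0,0,-0.05],"yaw":-0.15,"gripper":0.8},{"xyz":[0,0,-0.035],"yaw":-0.15,"gripper":0.8},{"xyz":[0,0,0],"yaw":-0.15,"gripper":0.8},{"xyz":[0,0,0],"yaw":-0.15,"gripper":0.8},{"xyz":[0,0,0],"yaw":0,"gripper":0.8}]' 40
python3 - <<'E'
from h import *
from cell import sense
s=sense();M=R.from_quat(s["eef_rot"]).as_matrix();p=np.array(s["eef_pos"])
print(M.round(3).tolist(),np.degrees(np.arctan2(M[1,1],M[0,1])),M.T@(np.array([.543,-.3577,p[2]])-p),np.round(s["joint_pos"],2))
E
```

```text
clock: 4.32
eef_pos: [0.4422, 0.2285, 0.3104]
eef_rot: [-0.152, 0.988, -0.0, -0.001]
ft_force: [-0.6, -0.2, -1.5]
width: 0.0292
grasp_force: 40.6
[[-0.954, -0.3, -0.001], [-0.3, 0.954, -0.001], [0.002, -0.001, -1.0]] 107.42800186834589 [ 7.94322676e-02 -5.89429236e-01  5.74474091e-04] [-0.8   0.02  0.24  1.87 -0.01  1.26  1.32]
```

```bash
python3 -m handwheel '[{"xyz":[0.0066,-0.049,0],"yaw":0,"gripper":0.8},{"xyz":[0.0066,-0.049,0],"yaw":0,"gripper":0.8},{"xyz":[0.0066,-0.049,0],"yaw":0,"gripper":0.8},{"xyz":[0.0066,-0.049,0],"yaw":0,"gripper":0.8},{"xyz":[0.0066,-0.049,0],"yaw":0,"gripper":0.8},{"xyz":[0.0066,-0.049,0],"yaw":0,"gripper":0.8},{"xyz":[0.0066,-0.049,0],"yaw":0,"gripper":0.8},{"xyz":[0.0066,-0.049,0],"yaw":0,"gripper":0.8},{"xyz":[0.0066,-0.049,0],"yaw":0,"gripper":0.8},{"xyz":[0.0066,-0.049,0],"yaw":0,"gripper":0.8},{"xyz":[0.0066,-0.049,0],"yaw":0,"gripper":0.8},{"xyz":[0.0066,-0.049,0],"yaw":0,"gripper":0.8}]'
python3 -m handwheel '[{"xyz":[0,0,0],"yaw":0,"gripper":0.8},{"xyz":[0,0,0],"yaw":0,"gripper":0.8}]'
python3 - <<'E'
from h import *
from cell import sense,snapshot
s=sense();M=R.from_quat(s["eef_rot"]).as_matrix();p=np.array(s["eef_pos"])
print(np.degrees(np.arctan2(M[1,1],M[0,1])),M.T@(np.array([.543,-.3577,p[2]])-p),np.round(s["joint_pos"],2))
d=snapshot("side");t=snapshot("top");np.savez("s1.npz",**d);np.savez("t1.npz",**t)
S=load("side0.npz")
x,y,w,h=290,45,130,75
img=d["frame"].copy()
cv2.imwrite("pics/m3.png",np.hstack([cv2.resize(d["frame"][y:y+h,x:x+w],(560,323),interpolation=2)]))
for X in ([.543,-.3577,.235],[*p[:2],p[2]+.0234]):print(proj(d,X))
E
```

```text
clock: 5.82
eef_pos: [0.5446, -0.3564, 0.3103]
eef_rot: [-0.151, 0.988, 0.0, -0.001]
ft_force: [-0.2, 0.1, -0.4]
width: 0.0289
grasp_force: 40.6
clock: 6.08
eef_pos: [0.5442, -0.3549, 0.3102]
eef_rot: [-0.152, 0.988, 0.001, -0.001]
ft_force: [0.2, 0.0, -0.5]
width: 0.0294
grasp_force: 40.7
107.43792530590866 [ 1.97517518e-03 -2.31737766e-03 -1.49400930e-06] [-0.05  0.4   0.75  1.53 -0.28  1.32  2.61]
[349.70655513  96.79556313]
[350.8186211   68.15497956]
```

View pics/m3.png

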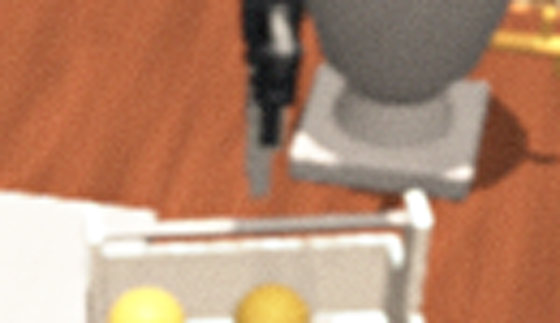

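```bash
python3 -m handwheel '[{"xyz":[0.001,-0.002,0],"yaw":0,"gripper":0.8},{"xyz":[0,0,0.01],"yaw":0,"gripper":0.8},{"xyz":[0,0,0.01],"yaw":0,"gripper":0.8},{"xyz":[0,0,0.01],"yaw":0,"gripper":0.8},{"xyz":[0,0,0.01],"yaw":0,"gripper":0.8},{"xyz":[0,0,0],"yaw":0,"gripper":0.8}]'
python3 -m handwheel '[{"xyz":[0,0,0.02],"yaw":0,"gripper":0.8},{"xyz":[0,0,0.02],"yaw":0,"gripper":0.8},{"xyz":[0,0,0.009],"yaw":0,"gripper":0.8},{"xyz":[0,0,0],"yaw":0,"gripper":0.8}]'
python3 - <<'E'
from h import *
from cell import sense,snapshot
d=snapshot("side")
x,y,w,h=290,45,130,75
cv2.imwrite("pics/m4.png",cv2.resize(d["frame"][y:y+h,x:x+w],(560,323),interpolation=2))
E
```

```text
clock: 6.92
eef_pos: [0.5435, -0.3571, 0.2697]
eef_rot: [-0.152, 0.988, 0.001, -0.001]
ft_force: [-0.8, 0.3, -1.7]
width: 0.0289
grasp_force: 40.7
clock: 7.42
eef_pos: [0.5435, -0.357, 0.2206]
eef_rot: [-0.153, 0.988, 0.001, -0.001]
ft_force: [0.2, 0.8, 0.3]
width: 0.0296
grasp_force: 40.7
```

View pics/m4.png

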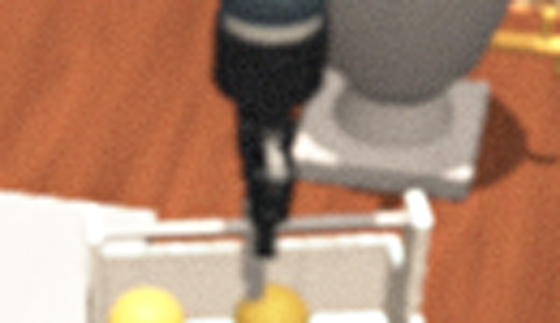

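The near arm hangs in front of the rail at crop (255,270), with no side force. I'll lower until contact.

```bash
for i in 1 2 3; do python3 -m handwheel '[{"xyz":[0,0,0.0015],"yaw":0,"gripper":0.8},{"xyz":[0,0,0],"yaw":0,"gripper":0.8}]' | egrep 'pos|ft_'; done
```

```text
eef_pos: [0.5445, -0.3579, 0.2214]
ft_force: [0.6, 0.5, -1.0]
eef_pos: [0.5442, -0.3576, 0.2193]
ft_force: [-0.2, -0.1, -0.6]
eef_pos: [0.5441, -0.3575, 0.2176]
ft_force: [0.1, 0.1, -0.9]
```

```bash
python3 -m handwheel '[{"xyz":[0,0,0.001],"yaw":0,"gripper":0.8},{"xyz":[0,0,0],"yaw":0,"gripper":0.8}]' | egrep 'pos|ft_'; python3 -m handwheel '[{"xyz":[0,0,0.001],"yaw":0,"gripper":0.8},{"xyz":[0,0,0],"yaw":0,"gripper":0.8}]' | egrep 'pos|ft_'
```

```text
eef_pos: [0.5442, -0.3576, 0.2168]
ft_force: [-0.7, -0.5, -1.2]
eef_pos: [0.5443, -0.3577, 0.2166]
ft_force: [-1.3, 1.8, 4.0]
```

Contact came at the predicted height. I'll release and rise.

```bash
python3 -m handwheel '[{"xyz":[0,0,0],"yaw":0,"gripper":0.6},{"xyz":[0,0,0],"yaw":0,"gripper":0.5},{"xyz":[0,0,0],"yaw":0,"gripper":0.4},{"xyz":[0,0,0],"yaw":0,"gripper":0.4},{"xyz":[0,0,-0.01],"yaw":0,"gripper":0.4},{"xyz":[0,0,-0.02],"yaw":0,"gripper":0.4},{"xyz":[0,0,-0.04],"yaw":0,"gripper":0.4},{"xyz":[0,0,-0.04],"yaw":0,"gripper":0.4},{"xyz":[0,0,0],"yaw":0,"gripper":0.4}]'
python3 - <<'E'
from h import *
from cell import sense,snapshot
d=snapshot("side")
x,y,w,h=290,45,130,75
cv2.imwrite("pics/m5.png",cv2.resize(d["frame"][y:y+h,x:x+w],(560,323),interpolation=2))
s=sense();M=R.from_quat(s["eef_rot"]).as_matrix();p=np.array(s["eef_pos"])
print(M.T@(np.array([.537,-.0295,p[2]])-p))
E
```

```text
clock: 9.85
eef_pos: [0.546, -0.3602, 0.3325]
eef_rot: [-0.152, 0.988, -0.003, 0.004]
ft_force: [0.4, 1.1, -0.0]
width: 0.051
grasp_force: 0.0
[-0.09147575  0.31671898 -0.00104341]
```

View pics/m5.png

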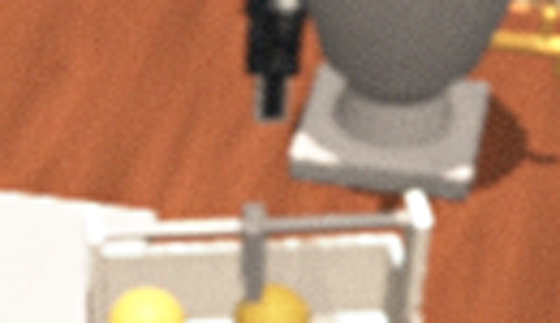

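The tongs hang astride the rail at crop (253,205–300), free of the gripper. Next is the knob.

```bash
python3 -m handwheel '[{"xyz":[-0.0131,0.0452,0],"yaw":0,"gripper":0.4},{"xyz":[-0.0131,0.0452,0],"yaw":0,"gripper":0.4},{"xyz":[-0.0131,0.0452,0],"yaw":0,"gripper":0.4},{"xyz":[-0.0131,0.0452,0],"yaw":0,"gripper":0.4},{"xyz":[-0.0131,0.0452,0.03],"yaw":0,"gripper":0.4},{"xyz":[-0.0131,0.0452,0.04],"yaw":0,"gripper":0.4},{"xyz":[-0.0131,0.0452,0.04],"yaw":0,"gripper":0.4},{"xyz":[0,0,0.05],"yaw":0,"gripper":0.4},{"xyz":[0,0,0.04],"yaw":0,"gripper":0.4},{"xyz":[0,0,0],"yaw":0,"gripper":0.4},{"xyz":[0,0,0],"yaw":0,"gripper":0.4}]'
python3 - <<'E'
from h import *
from cell import sense,snapshot
s=sense();M=R.from_quat(s["eef_rot"]).as_matrix();p=np.array(s["eef_pos"])
print(M.T@(np.array([.537,-.0295,.065])-p),M[:,2],np.round(s["joint_pos"],2))
E
```

```text
clock: 11.28
eef_pos: [0.5371, -0.0287, 0.1269]
eef_rot: [-0.152, 0.988, -0.0, 0.001]
ft_force: [0.9, -0.1, -0.7]
width: 0.0512
grasp_force: 0.0
[ 0.00037131 -0.00066731  0.06194372] [ 1.54089630e-03 -1.47375118e-04 -9.99998802e-01] [-0.52  0.33  0.58  1.98 -0.23  0.89  2.05]
```

```bash
python3 -m handwheel '[{"xyz":[0,-0.001,0.03],"yaw":0,"gripper":0.4},{"xyz":[0,0,0.02],"yaw":0,"gripper":0.4},{"xyz":[0,0,0.012],"yaw":0,"gripper":0.4},{"xyz":[0,0,0],"yaw":0,"gripper":0.4},{"xyz":[0,0,0],"yaw":0,"gripper":0.6},{"xyz":[0,0,0],"yaw":0,"gripper":0.7},{"xyz":[0,0,0],"yaw":0,"gripper":0.8},{"xyz":[0,0,0],"yaw":0,"gripper":0.9},{"xyz":[0,0,0],"yaw":0,"gripper":0.9}]' 60
```

```text
clock: 12.4
eef_pos: [0.5377, -0.03, 0.0646]
eef_rot: [-0.152, 0.988, -0.0, 0.001]
ft_force: [1.0, -2.7, 5.4]
width: 0.0181
grasp_force: 58.7
```

```bash
python3 -m handwheel '[{"xyz":[0,0,0],"yaw":0,"gripper":0.95},{"xyz":[0,0,0],"yaw":0,"gripper":0.95}]'
```

```text
clock: 12.65
eef_pos: [0.5377, -0.03, 0.0646]
eef_rot: [-0.152, 0.988, -0.0, 0.001]
ft_force: [0.9, -2.4, 4.9]
width: 0.0178
grasp_force: 58.8
```

```bash
python3 -m handwheel '[{"xyz":[0,0,-0.01],"yaw":0,"gripper":0.95},{"xyz":[0,0,-0.02],"yaw":0,"gripper":0.95},{"xyz":[0,0,-0.03],"yaw":0,"gripper":0.95},{"xyz":[0,0,-0.04],"yaw":0,"gripper":0.95},{"xyz":[0,0,-0.04],"yaw":0,"gripper":0.95},{"xyz":[0,0,0],"yaw":0,"gripper":0.95},{"xyz":[0,0,0],"yaw":0,"gripper":0.95}]' 80
python3 - <<'E'
from h import *
from cell import sense,snapshot
d=snapshot("side");t=snapshot("top");np.savez("s2.npz",**d);np.savez("t2.npz",**t)
f=lambda im,x,y,w,h:cv2.resize(im[y:y+h,x:x+w],(400,300),interpolation=2)
p=np.array(sense()["eef_pos"])
for c in(d,t):print(proj(c,p+[0,0,-.034]))
cv2.imwrite("pics/m6.png",np.hstack([f(d["frame"],270,140,120,90),f(t["frame"],280,160,120,90)]))
s=sense();M=R.from_quat(s["eef_rot"]).as_matrix()
print(M.T@(np.array([.4705,.2855,p[2]])-p),M[:,2],s["ft_torque"])
E
```

```text
clock: 13.52
eef_pos: [0.5344, -0.0283, 0.2019]
eef_rot: [-0.153, 0.988, 0.001, -0.002]
ft_force: [0.6, 0.3, -3.0]
width: 0.0177
grasp_force: 79.3
[328.5431397  189.22792452]
[338.09151242 207.69001899]
[-3.42285071e-02  3.18782228e-01  2.50762110e-04] [-5.55043266e-03 -3.26331596e-04 -9.99984543e-01] [-0.02819157  0.0014206  -0.00579502]
```

View pics/m6.png

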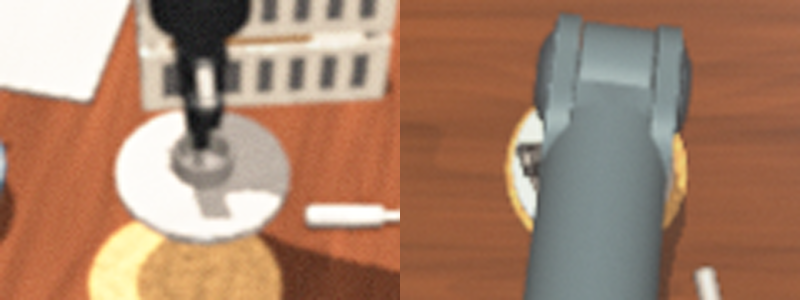

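```bash
cat > fit.py <<'E'
from h import *
from scipy.optimize import least_squares
def rim(d,c0,z,r,far=True,tol=.012,smax=70):
    hs=cv2.cvtColor(d["frame"],cv2.COLOR_BGR2HSV)
    m=(hs[...,1]<smax).astype(np.uint8)
    u,v=proj(d,[*c0,z]).astype(int);k=60
    w=np.zeros_like(m);w[max(v-k,0):v+k,max(u-k,0):u+k]=1
    m*=w
    cs=[c[:,0] for c in cv2.findContours(m,cv2.RETR_EXTERNAL,cv2.CHAIN_APPROX_NONE)[0] if len(c)>20]
    P=np.array([plane(d,p,z)[:2] for c in cs for p in c]);c0=np.array(c0)
    a=c0-np.array(d["origin"])[:2];a/=np.linalg.norm(a)
    q=P-c0;rr=np.linalg.norm(q,axis=1)
    ok=(abs(rr-r)<tol)&((q@a>-.1*r)|(not far))
    P=P[ok]
    f=least_squares(lambda x:np.linalg.norm(P-x,axis=1)-r,c0,loss="soft_l1",f_scale=.0015)
    f2=least_squares(lambda x:np.linalg.norm(P-x[:2],axis=1)-x[2],[*c0,r],loss="soft_l1",f_scale=.0015)
    return f.x.round(4),len(P),f2.x.round(4)
E
python3 - <<'E'
from fit import *
for n in("side0","top0","s2","t2"):
    d=load(n+".npz"); print(n,rim(d,[.4705,.2855],.09,.06))
for n in("side0","top0"):
    d=load(n+".npz"); print("lid",n,rim(d,[.537,-.029],.030,.069))
print("lid",rim(load("s2.npz"),[.5344,-.0283],.1673,.069,False))
E
```

```text
side0 (array([0.4695, 0.2855]), 74, array([0.4699, 0.2843, 0.0589]))
top0 (array([0.4714, 0.2823]), 61, array([0.4723, 0.2841, 0.0584]))
s2 (array([0.4699, 0.2859]), 73, array([0.4702, 0.2845, 0.0589]))
t2 (array([0.4714, 0.2823]), 61, array([0.4723, 0.2841, 0.0584]))
lid side0 (array([ 0.5364, -0.0283]), 62, array([ 0.5363, -0.0273,  0.0698]))
lid top0 (array([ 0.536 , -0.0291]), 68, array([ 0.5376, -0.0295,  0.0677]))
lid (array([ 0.5282, -0.022 ]), 129, array([ 0.5282, -0.022 ,  0.0698]))
```

```bash
cat > tilt.py <<'E'
from fit import *
from cell import sense,snapshot
def circ3(d,c0,r=.069,tol=.012):
    hs=cv2.cvtColor(d["frame"],cv2.COLOR_BGR2HSV); m=(hs[...,1]<70).astype(np.uint8)
    u,v=proj(d,c0).astype(int);w=np.zeros_like(m);w[max(v-70,0):v+70,max(u-70,0):u+70]=1;m*=w
    px=np.array([p for c in cv2.findContours(m,1,cv2.CHAIN_APPROX_NONE)[0] if len(c)>20 for p in c[:,0]],float)
    P=np.array([plane(d,p,c0[2])[:2] for p in px]);px=px[abs(np.linalg.norm(P-np.array(c0)[:2],axis=1)-r)<tol]
    o=np.array(d["origin"]);V=np.array([ray(d,p)[1] for p in px])
    def res(x):
        n=np.array([x[3],x[4],1]);n/=np.linalg.norm(n);c=x[:3]
        return np.linalg.norm(o+V*(((c-o)@n)/(V@n))[:,None]-c,axis=1)-r
    f=least_squares(res,[*c0,0,0],loss="soft_l1",f_scale=.001)
    return f.x.round(4),len(px),np.median(abs(res(f.x))).round(5)
E
python3 - <<'E'
from tilt import *
print("ref",circ3(load("side0.npz"),[.537,-.029,.030]))
s=sense();p=s["eef_pos"];d=snapshot("side");np.savez("s3.npz",**d)
s=sense();p=s["eef_pos"];print(np.round(p,4),np.round(s["eef_rot"],4),np.round(s["qd"],3),s["ft_force"],s["ft_torque"])
print("s2",circ3(load("s2.npz"),[.530,-.024,.1673]))
print("now",circ3(d,[.530,-.024,.1673]))
E
```

```text
ref (array([ 0.535 , -0.0233,  0.0335, -0.0198,  0.0291]), 129, np.float64(0.00082))
[ 0.5344 -0.0289  0.2014] [-1.527e-01  9.883e-01  1.000e-04 -2.500e-03] [ 0.003 -0.001  0.004 -0.011  0.    -0.001 -0.002] [-0.06323107  0.19440321 -3.20662522] [ 0.02391421 -0.03736364  0.03723968]
s2 (array([ 0.5319, -0.0408,  0.1468, -0.0459,  0.0823]), 128, np.float64(0.00075))
now (array([ 0.5312, -0.0389,  0.1485, -0.0466,  0.0685]), 129, np.float64(0.00077))
```

```bash
cat >> tilt.py <<'E'
def knobfit(d,tcp,r=.069,tol=.014,slip0=None,tilt0=None,dz=.019):
    K=np.array(tcp)+[0,0,dz]; c0=K-[0,0,.053]
    hs=cv2.cvtColor(d["frame"],cv2.COLOR_BGR2HSV); m=(hs[...,1]<70).astype(np.uint8)
    u,v=proj(d,c0).astype(int);w=np.zeros_like(m);w[max(v-70,0):v+70,max(u-70,0):u+70]=1;m*=w
    px=np.array([p for c in cv2.findContours(m,1,cv2.CHAIN_APPROX_NONE)[0] if len(c)>20 for p in c[:,0]],float)
    P=np.array([plane(d,p,c0[2])[:2] for p in px]);px=px[abs(np.linalg.norm(P-c0[:2]-[-.004,.004],axis=1)-r)<tol]
    o=np.array(d["origin"]);V=np.array([ray(d,p)[1] for p in px])
    def res(x):
        x=np.array(x); 
        if slip0 is not None:x=np.r_[x[:2],slip0]
        if tilt0 is not None:x=np.r_[tilt0,x[-1]]
        n=np.array([x[0],x[1],1]);n/=np.linalg.norm(n);c=K-[0,0,x[2]]-.053*n
        return np.linalg.norm(o+V*(((c-o)@n)/(V@n))[:,None]-c,axis=1)-r
    f=least_squares(res,[0,0,0],loss="soft_l1",f_scale=.001)
    return f.x.round(4),len(px),np.median(abs(res(f.x))).round(5),round(f.cost*1e6,1)
E
python3 - <<'E'
from tilt import *
a=load("side0.npz");b=load("s3.npz");A=[.5365,-.0285,.064];B=[.5344,-.0289,.2014]
for k in({},{"slip0":0},{"tilt0":[0,0]}):
    print(k,"ref",knobfit(a,A,**k),"now",knobfit(b,B,**k))
E
```

```text
{} ref (array([-0.0055,  0.0461,  0.0065]), 133, np.float64(0.00083), np.float64(133.8)) now (array([0.0487, 0.1072, 0.0142]), 135, np.float64(0.00212), np.float64(289.0))
{'slip0': 0} ref (array([ 0.0045, -0.0078,  0.    ]), 133, np.float64(0.00138), np.float64(230.6)) now (array([ 0.0681, -0.0204,  0.    ]), 135, np.float64(0.00432), np.float64(683.7))
{'tilt0': [0, 0]} ref (array([0.    , 0.0077, 0.0027]), 133, np.float64(0.00166), np.float64(192.3)) now (array([0.    , 0.    , 0.0076]), 135, np.float64(0.00439), np.float64(551.0))
```

```bash
python3 - <<'E'
from tilt import *
b=load("s3.npz")
for z in(.158,.1668): print(z,rim(b,[.533,-.026],z,.069))
im=b["frame"];hs=cv2.cvtColor(im,cv2.COLOR_BGR2HSV)
f=lambda x:cv2.resize(x[150:220,290:370],(800//2,350),interpolation=0)
big=f(im)
mk=cv2.cvtColor(((hs[...,1]<70)*255).astype(np.uint8),cv2.COLOR_GRAY2BGR)
ov=cv2.resize(im[150:220,290:370],(400,350),interpolation=2)
for z,col in((.1668,(255,0,0)),(.1538,(0,160,0))):
    for a in np.linspace(0,2*np.pi,90):
        q=proj(b,[.5344+.069*np.cos(a),-.0289+.069*np.sin(a),z]);cv2.circle(ov,tuple(int(v) for v in ((q-[290,150]+.5)*5)),1,col,-1)
cv2.imwrite("pics/m7.png",np.hstack([ov,f(mk)]))
E
```

```text
0.158 (array([ 0.5304, -0.0323]), 58, array([ 0.5307, -0.0337,  0.0679]))
0.1668 (array([ 0.5291, -0.0244]), 66, array([ 0.5296, -0.0273,  0.0669]))
```

View pics/m7.png

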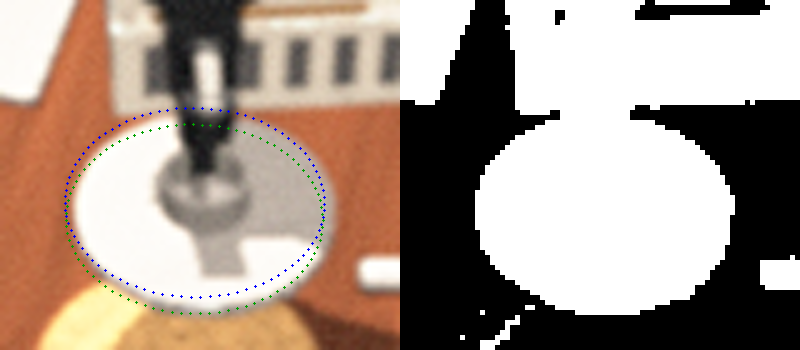

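The picture shows the disc about nominal in height, with the skirt giving the low near edge, but displaced some 3–4 mm toward −x. I'll check tilt using the far half of the edge only.

```bash
cat >> tilt.py <<'E'
def farfit(d,c0,r=.069,tol=.012,h=None):
    """tilt + xy at fixed disc height, far-edge points only"""
    c0=np.array(c0,float)
    hs=cv2.cvtColor(d["frame"],cv2.COLOR_BGR2HSV); m=(hs[...,1]<70).astype(np.uint8)
    u,v=proj(d,c0).astype(int);w=np.zeros_like(m);w[max(v-70,0):v+70,max(u-70,0):u+70]=1;m*=w
    px=np.array([p for c in cv2.findContours(m,1,cv2.CHAIN_APPROX_NONE)[0] if len(c)>20 for p in c[:,0]],float)
    o=np.array(d["origin"]);a=(c0-o)[:2];a/=np.linalg.norm(a)
    q=np.array([plane(d,p,c0[2])[:2] for p in px])-c0[:2]
    px=px[(abs(np.linalg.norm(q,axis=1)-r)<tol)&(q@a>-.15*r)&(q@a<.85*r)]
    V=np.array([ray(d,p)[1] for p in px])
    def res(x):
        n=np.array([x[2],x[3],1]);n/=np.linalg.norm(n);c=np.r_[x[:2],c0[2]]
        return np.r_[np.linalg.norm(o+V*(((c-o)@n)/(V@n))[:,None]-c,axis=1)-r, x[3]*.01]
    f=least_squares(res,[*c0[:2],0,0],loss="soft_l1",f_scale=.001)
    return f.x.round(4),len(px),np.median(abs(f.fun)).round(5)
E
python3 - <<'E'
from tilt import *
print(farfit(load("side0.npz"),[.5365,-.0285,.030]))
print(farfit(load("s3.npz"),[.531,-.0265,.1668]))
print(farfit(load("s2.npz"),[.531,-.0265,.1668]))
E
```

```text
(array([ 0.5363, -0.0312, -0.0146, -0.053 ]), 39, np.float64(0.00053))
(array([ 0.5261, -0.0181, -0.0633,  0.0914]), 44, np.float64(0.00068))
(array([ 0.5265, -0.0165, -0.0578,  0.1297]), 45, np.float64(0.00072))
```

```bash
python3 -m handwheel '[{"xyz":[-0.0015,0.0136,0],"yaw":0,"gripper":0.95},{"xyz":[-0.003,0.028,0],"yaw":0,"gripper":0.95},{"xyz":[-0.004,0.035,0],"yaw":0,"gripper":0.95},{"xyz":[-0.004,0.035,0],"yaw":0,"gripper":0.95},{"xyz":[-0.004,0.035,0],"yaw":0,"gripper":0.95},{"xyz":[-0.004,0.035,0],"yaw":0,"gripper":0.95},{"xyz":[-0.004,0.035,0],"yaw":0,"gripper":0.95},{"xyz":[-0.004,0.035,0],"yaw":0,"gripper":0.95},{"xyz":[-0.0035,0.03,0],"yaw":0,"gripper":0.95},{"xyz":[-0.002,0.02,0],"yaw":0,"gripper":0.95},{"xyz":[-0.0015,0.0145,0],"yaw":0,"gripper":0.95},{"xyz":[0,0,0],"yaw":0,"gripper":0.95}]'
python3 -m handwheel '[{"xyz":[0,0,0.012],"yaw":0,"gripper":0.95},{"xyz":[0,0,0.012],"yaw":0,"gripper":0.95},{"xyz":[0,0,0],"yaw":0,"gripper":0.95},{"xyz":[0,0,0],"yaw":0,"gripper":0.95}]'
python3 - <<'E'
from tilt import *
d=snapshot("side");np.savez("s4.npz",**d);s=sense();p=np.array(s["eef_pos"]);print(p.round(4),np.round(s["eef_rot"],4))
z=p[2]-.0346
c=p[:2]+[-.002,.002]
print(rim(d,c,z,.069),rim(d,c,z,.069,False)); print(farfit(d,[*c,z]),circ3(d,[*c,z]))
E
```

```text
clock: 15.18
eef_pos: [0.4745, 0.2838, 0.2035]
eef_rot: [-0.153, 0.988, -0.0, -0.0]
ft_force: [1.1, -0.7, -2.3]
width: 0.0178
grasp_force: 79.4
clock: 15.68
eef_pos: [0.4752, 0.2824, 0.1795]
eef_rot: [-0.152, 0.988, -0.0, -0.0]
ft_force: [-0.1, 0.4, -2.7]
width: 0.0176
grasp_force: 79.3
[0.4754 0.2827 0.1799] [-1.523e-01  9.883e-01  1.000e-04  2.000e-04]
(array([0.4699, 0.2862]), 78, array([0.4703, 0.2845, 0.0678])) (array([0.4693, 0.2866]), 127, array([0.4693, 0.2867, 0.0692]))
(array([ 0.4676,  0.2896, -0.1214,  0.098 ]), 60, np.float64(0.00048)) (array([ 0.4694,  0.284 ,  0.135 , -0.0926,  0.1426]), 127, np.float64(0.00075))
```

The lid and the rim agree to under 1 mm in the same camera. I'll lower under force watch.

```bash
python3 -m handwheel '[{"xyz":[0,0,0.01],"yaw":0,"gripper":0.95},{"xyz":[0,0,0.01],"yaw":0,"gripper":0.95},{"xyz":[0,0,0.005],"yaw":0,"gripper":0.95},{"xyz":[0,0,0],"yaw":0,"gripper":0.95}]' | egrep 'pos|ft_'
for i in 1 2 3; do python3 -m handwheel '[{"xyz":[0,0,0.002],"yaw":0,"gripper":0.95},{"xyz":[0,0,0],"yaw":0,"gripper":0.95}]' | egrep 'pos|ft_'; done
```

```text
eef_pos: [0.4745, 0.2825, 0.1539]
ft_force: [-0.2, 0.4, -2.8]
eef_pos: [0.4752, 0.2829, 0.1529]
ft_force: [-0.1, -1.0, -2.0]
eef_pos: [0.475, 0.2828, 0.1507]
ft_force: [-1.1, -0.8, -3.3]
eef_pos: [0.4749, 0.2827, 0.1485]
ft_force: [-0.3, -0.0, -3.7]
```

```bash
for i in 1 2 3; do python3 -m handwheel '[{"xyz":[0,0,0.002],"yaw":0,"gripper":0.95},{"xyz":[0,0,0],"yaw":0,"gripper":0.95}]' | egrep 'pos|ft_'; done
```

```text
eef_pos: [0.4749, 0.2828, 0.1466]
ft_force: [-0.4, 0.1, -2.5]
eef_pos: [0.4749, 0.2827, 0.1445]
ft_force: [-1.0, -0.3, -3.3]
eef_pos: [0.4749, 0.2827, 0.1425]
ft_force: [0.7, -0.4, -3.0]
```

```bash
for i in 1 2 3; do python3 -m handwheel '[{"xyz":[0,0,0.0015],"yaw":0,"gripper":0.95},{"xyz":[0,0,0],"yaw":0,"gripper":0.95}]' | egrep 'pos|ft_'; done
```

```text
eef_pos: [0.4749, 0.2828, 0.1411]
ft_force: [0.4, -0.8, -3.4]
eef_pos: [0.475, 0.2828, 0.1396]
ft_force: [-0.5, 0.7, -2.9]
eef_pos: [0.475, 0.2828, 0.1381]
ft_force: [0.2, -0.3, -3.8]
```

```bash
for i in 1 2 3; do python3 -m handwheel '[{"xyz":[0,0,0.0015],"yaw":0,"gripper":0.95},{"xyz":[0,0,0],"yaw":0,"gripper":0.95}]' | egrep 'pos|ft_'; done
```

```text
eef_pos: [0.475, 0.2828, 0.1366]
ft_force: [-1.0, -0.2, -3.3]
eef_pos: [0.475, 0.2828, 0.1351]
ft_force: [-0.4, 1.0, -2.7]
eef_pos: [0.475, 0.2828, 0.1336]
ft_force: [0.0, 0.2, -3.2]
```

```bash
for i in 1 2 3; do python3 -m handwheel '[{"xyz":[0,0,0.0007],"yaw":0,"gripper":0.95},{"xyz":[0,0,0],"yaw":0,"gripper":0.95}]' | egrep 'pos|ft_'; done
```

```text
eef_pos: [0.475, 0.2829, 0.133]
ft_force: [0.4, -0.2, -3.4]
eef_pos: [0.4751, 0.2827, 0.1328]
ft_force: [-2.5, -1.6, 1.4]
eef_pos: [0.475, 0.2826, 0.1326]
ft_force: [-3.9, -1.6, 5.6]
```

The lid is home at the predicted height, so I'll release and descend to the collar.

```bash
python3 -m handwheel '[{"xyz":[0,0,0],"yaw":0,"gripper":0.7},{"xyz":[0,0,0],"yaw":0,"gripper":0.5},{"xyz":[0,0,0],"yaw":0,"gripper":0.2},{"xyz":[0,0,0],"yaw":0,"gripper":0},{"xyz":[0,0,0],"yaw":0,"gripper":0},{"xyz":[0,0,0],"yaw":0,"gripper":0}]' 40
python3 - <<'E'
from tilt import *
d=snapshot("side");np.savez("s5.npz",**d)
for z in (.098,):print(rim(d,[.471,.285],z,.069),circ3(d,[.471,.285,z]))
E
```

```text
clock: 20.72
eef_pos: [0.4751, 0.2828, 0.1316]
eef_rot: [-0.153, 0.988, -0.0, -0.0]
ft_force: [-0.4, 0.7, 1.0]
width: 0.0853
grasp_force: 0.0
(array([0.4696, 0.2861]), 76, array([0.4699, 0.2844, 0.0678])) (array([ 0.4691,  0.2844,  0.0877, -0.0956,  0.1607]), 124, np.float64(0.00085))
```

```bash
python3 -m handwheel '[{"xyz":[0.002,0,0.01],"yaw":0,"gripper":0},{"xyz":[0,0,0.01],"yaw":0,"gripper":0},{"xyz":[0,0,0.006],"yaw":0,"gripper":0},{"xyz":[0,0,0.005],"yaw":0,"gripper":0},{"xyz":[0,0,0],"yaw":0,"gripper":0},{"xyz":[0,0,0],"yaw":0,"gripper":0.2}]'
python3 -m handwheel '[{"xyz":[0,0,0],"yaw":0,"gripper":0.3},{"xyz":[0,0,0],"yaw":0,"gripper":0.4},{"xyz":[0,0,0],"yaw":0,"gripper":0.45},{"xyz":[0,0,0],"yaw":0,"gripper":0.5},{"xyz":[0,0,0],"yaw":0,"gripper":0.6},{"xyz":[0,0,0],"yaw":0,"gripper":0.6}]' 40
```

```text
clock: 21.52
eef_pos: [0.4734, 0.2824, 0.1009]
eef_rot: [-0.152, 0.988, 0.0, 0.0]
ft_force: [0.8, -0.4, -0.0]
width: 0.0698
grasp_force: 0.0
clock: 22.28
eef_pos: [0.4733, 0.2828, 0.1015]
eef_rot: [-0.152, 0.988, 0.001, 0.0]
ft_force: [-2.2, 0.1, 5.8]
width: 0.0473
grasp_force: 40.4
```

```bash
python3 -m handwheel '[{"xyz":[0,0,0],"yaw":0,"gripper":0.65},{"xyz":[0,0,-0.003],"yaw":0,"gripper":0.65},{"xyz":[0,0,-0.004],"yaw":0,"gripper":0.65},{"xyz":[0,0,-0.005],"yaw":0,"gripper":0.65},{"xyz":[0,0,0],"yaw":0,"gripper":0.65},{"xyz":[0,0,0],"yaw":0,"gripper":0.65}]' 60
```

```text
clock: 23.02
eef_pos: [0.4731, 0.2822, 0.1126]
eef_rot: [-0.153, 0.988, -0.0, -0.0]
ft_force: [0.4, -0.8, -1.4]
width: 0.0464
grasp_force: 61.6
```

```bash
python3 -m handwheel '[{"xyz":[0,0,-0.01],"yaw":0,"gripper":0.65},{"xyz":[0,0,-0.01],"yaw":0,"gripper":0.65},{"xyz":[0,0,-0.015],"yaw":0,"gripper":0.65},{"xyz":[0,0,-0.015],"yaw":0,"gripper":0.65},{"xyz":[0,0,-0.015],"yaw":0,"gripper":0.65},{"xyz":[0,0,-0.015],"yaw":0,"gripper":0.65},{"xyz":[0,0,-0.008],"yaw":0,"gripper":0.65},{"xyz":[0,0,-0.004],"yaw":0,"gripper":0.65},{"xyz":[0,0,0],"yaw":0,"gripper":0.65},{"xyz":[0,0,0],"yaw":0,"gripper":0.65},{"xyz":[0,0,0],"yaw":0,"gripper":0.65}]'
python3 - <<'E'
from tilt import *
d=snapshot("side");np.savez("s6.npz",**d);s=sense();p=np.array(s["eef_pos"]);print(p.round(4))
z=p[2]-.003
print("outer",rim(d,[.471,.285],z,.069),rim(d,[.471,.285],z,.069,False))
for n in("side0","s5","s6"):
    f=load(n+".npz")
    print(n,rim(f,[.471,.285],.094,.061,True,.008),[proj(f,[.471+.0,.285+.061*k,.094]).round(0) for k in(1,-1)])
t=snapshot("top")
print([np.abs(t["frame"].astype(int)-load("top0.npz")["frame"].astype(int)).sum(2)[y-20:y+20,x-25:x+25].mean().round(1) for x,y in((350,129),(252,145),(283,136),(280,264),(191,165),(377,262))])
E
```

```text
clock: 24.4
eef_pos: [0.4728, 0.282, 0.2041]
eef_rot: [-0.153, 0.988, -0.0, -0.001]
ft_force: [0.6, -0.0, -1.7]
width: 0.0459
grasp_force: 61.7
[0.4729 0.282  0.2041]
outer (array([0.4698, 0.2856]), 72, array([0.4703, 0.2831, 0.0673])) (array([0.4691, 0.2861]), 118, array([0.4691, 0.286 , 0.0689]))
side0 (array([0.4686, 0.289 ]), 71, array([0.4695, 0.2864, 0.0587])) [array([319., 338.]), array([331., 290.])]
s5 (array([0.4771, 0.2799]), 29, array([0.4706, 0.2836, 0.0678])) [array([319., 338.]), array([331., 290.])]
s6 (array([0.4735, 0.2777]), 20, array([0.4744, 0.2707, 0.0629])) [array([319., 338.]), array([331., 290.])]
[np.float64(2.0), np.float64(3.4), np.float64(3.5), np.float64(34.5), np.float64(3.7), np.float64(6.0)]
```

```bash
python3 - <<'E'
from h import *
a=load("side0.npz")["frame"].astype(int);b=load("s6.npz")["frame"].astype(int);c=load("s5.npz")["frame"].astype(int)
D=np.abs(a-b).sum(2)
for n,(x,y) in dict(glass_c=(375,280),jar=(222,358),ga=(229,249),gb=(228,282),spoon=(385,204),pot=(247,190)).items(): print(n,D[y-14:y+14,x-12:x+12].mean().round(1))
for u in(305,320,335): print(u,"open",a[325:350:2,u].mean(1).round().tolist(),"\n now",b[325:350:2,u].mean(1).round().tolist())
E
```

```text
glass_c 23.7
jar 14.7
ga 23.7
gb 23.1
spoon 19.9
pot 1.9
305 open [237.0, 245.0, 234.0, 136.0, 114.0, 114.0, 116.0, 113.0, 121.0, 128.0, 119.0, 117.0, 115.0] 
 now [230.0, 252.0, 255.0, 202.0, 119.0, 124.0, 120.0, 124.0, 128.0, 134.0, 124.0, 123.0, 123.0]
320 open [253.0, 255.0, 255.0, 255.0, 255.0, 255.0, 255.0, 157.0, 131.0, 138.0, 136.0, 137.0, 135.0] 
 now [204.0, 206.0, 212.0, 212.0, 212.0, 216.0, 235.0, 158.0, 141.0, 139.0, 141.0, 146.0, 142.0]
335 open [255.0, 254.0, 217.0, 248.0, 242.0, 236.0, 204.0, 120.0, 127.0, 129.0, 129.0, 130.0, 130.0] 
 now [208.0, 202.0, 204.0, 210.0, 217.0, 200.0, 148.0, 127.0, 135.0, 131.0, 129.0, 133.0, 132.0]
```

```bash
python3 -c "
from cell import finish_job
print(finish_job())"
```

```text
the job is handed in; nothing more can be done
None
```

I handed the job in at about 24.5 s: the tongs hang on the rail, the inner lid looks seated on the tin by height and force readings, and the outer lid is held about 24 mm above the knob; the final state was checked by force readings and image measurements only, since the ten pictures were used up.

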